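# Sweep the moisture tins through the gate

### The arm

A 7-joint arm with a two-finger parallel gripper is mounted at the origin on a cart in front of the work surface, level with it; the furniture and walls round the work are solid. World frame = base frame: x ahead of the robot, y to its left, z up, the work surface at z = 0. Lengths are in mm, angles in rad, forces in N, time in s.
With the tool pointing down it reaches from about 400 to 875 mm from the base axis. Payload 6.5 kg.
Tool frame: the origin (TCP) lies between the finger pads; the fingertips stand robot.tips_ahead ahead of it and the grasp point (between the pads) is the TCP (robot.tips_ahead is the distance from the TCP to the fingertips, in mm); z points along the fingers, y is the line along which they close (so a half turn about z gives the same grasp; the last joint's range is limited). The gripper opens to 88 mm and grips with 3 to 60 N. Pads are 18 mm wide; open, the fingers measure 123 mm over their backs; the gripper's body (75 mm by 187 mm) begins 45 mm behind the grasp point.
Start: joints at [-1.187, 0.536, -0.004, 1.538, 0.003, 1.067, -0.071], TCP at [282.605, 585.341, 229.116] pointing down, gripper open.
Joint ranges: [-2.7, 2.7], [-0.37, 2.16], [-1.27, 1.26], [0.24, 2.4], [-1.31, 4.45], [0.19, 1.91], [-2.76, 2.76]. Speed limits (rad/s): [2.39, 2.39, 3.14, 3.14, 3.14, 3.14, 3.14].

### API

Orientations are given as a unit quaternion [x, y, z, w].
In Python, from bench import robot, eyes, order gives the robot as it stands.
- The arm moves only by the shell command python3 -m handwheel 'ROWS' [FORCE]. ROWS is JSON, a list of rows, each an object of numbers: "claw": the finger opening in cm, from 0 to 8.81; "dx", "dy", "dz": the shift along the tool's x, y, z in cm; "rx", "ry", "rz": the turn, a rotation vector about the tool's x, y, z in rad. A call has 1 to 20 rows; each row is the pose to reach, as a shift and turn from the pose commanded when the call began, along the tool's axes at that moment; what a row does not reach only later rows make up. A row lasts 1/8 s, in which the tool goes at most 62.5 mm and 10.7 degrees, less where a joint would pass 70% of its speed; a pose out of reach is approached as far as the arm can. A call with a gripper value outside its range is refused whole. The fingers move at their own pace and stop on an object; FORCE is the grip in N (left out, the last holds). Time passes only in rows, so rows that repeat a pose let the fingers close. It gives the time, the measured TCP pose, the force, the opening and the grip force at its end, in the units of the state.
- robot.state(): the state, without advancing time (a new reading comes with each control period).
- eyes.capture(name): name is "side" or "top" or "wrist"; returns (picture, depth): 384x512x3 uint8, red, green, blue; 384x512 float32, mm along the optical axis (not along the pixel's ray), 0 where there is no reading.
- eyes.camera_info(name): a dict with "fx", "fy", "cx", "cy" (pixels), "R" (3x3) and "t" (3): a world point X has camera coordinates R X + t; the wrist camera has in their place "tool_from_camera" (4x4, takes a point from camera to tool coordinates, whose origin is the TCP and whose axes are the flange's). Camera axes: x right, y down, z forward; pixel columns grow to the right and rows downward; lengths in mm; the calibration is good to about 2 mm. A picture is of the moment at which its call begins: read the wrist's pose just before it. camera_info takes no time and is no camera call.
- order.close_job(): hands the job in; it is judged then, once.
The state is a dict: "time": time; "qpos": joint angles; "qd": joint speeds; "joint_efforts": joint torques, N m; "tool_pos": TCP position; "ee_rot": TCP orientation; "contact_force": force on the tool from outside, world axes, zero at the start; "ft_torque": the same for the moment, N m; "opening": opening from 0.0 (shut) to 1.0 (fully open); "gripper_force": force on a finger pad.
Only numpy, scipy, OpenCV 4.12 (cv2) and the standard library are available. Lean on these libraries where they do the work, as an engineer would, in place of code of your own. Each camera call takes 0.05 s, during which the arm holds its last target. There are 200 camera calls.

### The job

With the fingertips, push the three lidded aluminium tins across the worktop, one at a time, through the gate of the loading guide, until all three stand upright in a row inside its lane, each wholly past the two gate posts; a tin must be wholly through the gate before the next one enters it. Push them gently from the side: do not grip, lift, press down on or tip them. Leave the crucible, the glass dish, the jar and the beaker where they are.

Things in the scene. Friction and masses are not known exactly. Their poses are not given: they have to be found in the camera images.
- tin_a: lidded round aluminium moisture tin, 58 mm diameter, 36 mm high, 55 g (varies by a third); stands upright and loose on the worktop. Origin at the centre of its underside, z up. The three tins are identical.
- tin_b: lidded round aluminium moisture tin, 58 mm diameter, 36 mm high, 55 g (varies by a third); stands upright and loose on the worktop. Origin at the centre of its underside, z up. The three tins are identical.
- tin_c: lidded round aluminium moisture tin, 58 mm diameter, 36 mm high, 55 g (varies by a third); stands upright and loose on the worktop. Origin at the centre of its underside, z up. The three tins are identical.
- guide: low dark steel loading guide screwed to the worktop, with no floor of its own (tins slide on the bare worktop). Origin on the worktop midway between its two gate posts; x points through the gate into the lane, y to the left, z up. Fingertips held more than 16 mm above the worktop pass over all of it and still meet the tins.
- guide_gate (a point): the gate, at the guide's origin: two round steel posts 16 mm thick, 14 mm high, centred at y = +-40 mm, 64 mm clear between them. Before them two flared lips, 5 mm thick, 12 mm high, spread from the posts back to x = -31 mm, y = +-66 mm. A tin is wholly past the posts when its centre is 37 mm or more along x.
- guide_stop (a point): middle of the foot of the end stop's inner face, 190 mm along the guide's x from its origin. The lane behind the gate runs from x = 8 mm to here between straight walls 5 mm thick and 12 mm high, inner faces at y = +-34 mm; the stop is 12 mm high. Three tins in a row take 174 mm of it.
- crucible: open white porcelain crucible, 42 mm across the rim, 34 mm high, standing loose; a bystander. Origin at the centre of its underside.
- dish: flat round glass dish with sand, 61 mm diameter, 14 mm high, loose; a bystander. Origin at the centre of its underside.
- jar: sample jar with a screw lid, 55 mm diameter, 72 mm high, loose; a bystander. Origin at the centre of its underside.
- beaker: small beaker, 52 mm diameter, 70 mm high, loose; a bystander. Origin at the centre of its underside.
Not all that is in view belongs to the job. What is shaped like the tin_b but pink is not meant.

How it is judged (in metres and radians):
On the way, in this order (a step that is already met when the one before it is completed fails the run):
1. one tin is in the lane, past the gate (((x of tin_a in the frame of guide between 0.034 and 0.168 m and y of tin_a in the frame of guide between -0.012 and 0.012 m and height (world z) of tin_a below 0.005 m and angle between tin_a's own z axis and vertical below 0.08 rad) or (x of tin_b in the frame of guide between 0.034 and 0.168 m and y of tin_b in the frame of guide between -0.012 and 0.012 m and height (world z) of tin_b below 0.005 m and angle between tin_b's own z axis and vertical below 0.08 rad) or (x of tin_c in the frame of guide between 0.034 and 0.168 m and y of tin_c in the frame of guide between -0.012 and 0.012 m and height (world z) of tin_c below 0.005 m and angle between tin_c's own z axis and vertical below 0.08 rad))), for 0.1 s.
2. two tins are in the lane ((((x of tin_a in the frame of guide between 0.034 and 0.168 m and y of tin_a in the frame of guide between -0.012 and 0.012 m and height (world z) of tin_a below 0.005 m and angle between tin_a's own z axis and vertical below 0.08 rad) and (x of tin_b in the frame of guide between 0.034 and 0.168 m and y of tin_b in the frame of guide between -0.012 and 0.012 m and height (world z) of tin_b below 0.005 m and angle between tin_b's own z axis and vertical below 0.08 rad)) or ((x of tin_a in the frame of guide between 0.034 and 0.168 m and y of tin_a in the frame of guide between -0.012 and 0.012 m and height (world z) of tin_a below 0.005 m and angle between tin_a's own z axis and vertical below 0.08 rad) and (x of tin_c in the frame of guide between 0.034 and 0.168 m and y of tin_c in the frame of guide between -0.012 and 0.012 m and height (world z) of tin_c below 0.005 m and angle between tin_c's own z axis and vertical below 0.08 rad)) or ((x of tin_b in the frame of guide between 0.034 and 0.168 m and y of tin_b in the frame of guide between -0.012 and 0.012 m and height (world z) of tin_b below 0.005 m and angle between tin_b's own z axis and vertical below 0.08 rad) and (x of tin_c in the frame of guide between 0.034 and 0.168 m and y of tin_c in the frame of guide between -0.012 and 0.012 m and height (world z) of tin_c below 0.005 m and angle between tin_c's own z axis and vertical below 0.08 rad)))), for 0.1 s.
3. all three tins are in the lane (x of tin_a in the frame of guide between 0.034 and 0.168 m and y of tin_a in the frame of guide between -0.012 and 0.012 m and height (world z) of each of tin_a, tin_b, tin_c below 0.005 m and angle between each of tin_a, tin_b, tin_c's own z axis and vertical below 0.08 rad and x of tin_b in the frame of guide between 0.034 and 0.168 m and y of tin_b in the frame of guide between -0.012 and 0.012 m and x of tin_c in the frame of guide between 0.034 and 0.168 m and y of tin_c in the frame of guide between -0.012 and 0.012 m), for 0.1 s.
At the end, for the whole second after the job is handed in: All three tins stand upright and at rest on the worktop inside the lane, each centre at least 34 mm past the line of the gate posts (3 mm of grace on wholly past) and within the walls (all of step 3 and linear speed of each of tin_a, tin_b, tin_c below 0.01 m/s); the robot touches nothing.
It fails at once if two tins were in the gate at once (both centres within 33 mm of the line of the posts) ((x of tin_a in the frame of guide between -0.033 and 0.033 m and y of tin_a in the frame of guide between -0.04 and 0.04 m and x of tin_b in the frame of guide between -0.033 and 0.033 m and y of tin_b in the frame of guide between -0.04 and 0.04 m) or (x of tin_a in the frame of guide between -0.033 and 0.033 m and y of tin_a in the frame of guide between -0.04 and 0.04 m and x of tin_c in the frame of guide between -0.033 and 0.033 m and y of tin_c in the frame of guide between -0.04 and 0.04 m) or (x of tin_b in the frame of guide between -0.033 and 0.033 m and y of tin_b in the frame of guide between -0.04 and 0.04 m and x of tin_c in the frame of guide between -0.033 and 0.033 m and y of tin_c in the frame of guide between -0.04 and 0.04 m)).
It fails at once if a tin was lifted (over 10 mm) or tipped (height (world z) of any of tin_a, tin_b, tin_c above 0.01 m or angle between any of tin_a, tin_b, tin_c's own z axis and vertical above 0.4 rad).
It fails at once if a tin was gripped, or pressed on from above, instead of pushed from the side ((horizontal distance between the grasp point and tin_a below 0.015 m and contact force between the fingers and tin_a above 1 N) or (horizontal distance between the grasp point and tin_b below 0.015 m and contact force between the fingers and tin_b above 1 N) or (horizontal distance between the grasp point and tin_c below 0.015 m and contact force between the fingers and tin_c above 1 N)).
It fails at once if a tin was pushed with more than 25 N (contact force between the fingers and tin_a above 25 N or contact force between the fingers and tin_b above 25 N or contact force between the fingers and tin_c above 25 N).
It fails at once if the crucible, the dish, the jar or the beaker was moved by more than 15 mm (distance of any of crucible, dish, jar, beaker from where it was at the start of the episode above 0.015 m).
It also fails if it takes over 64 s, if anything falls off the work surface, if the arm or the gripper's body presses on something with over 40 N, if the wrist force passes 120 N, or if a joint passes its speed limit or range.

## Working session

There is one attempt and no reset: what is moved stays moved. The work goes in short steps, Python scripts to look and compute and a shell command to move; the robot and the scene stay as the last step left them, time stands still between calls to the robot, and variables do not carry over. Pictures are saved under pics/ and viewed, at most 12 in all, crops included, and the job is handed in when it is done.

```bash
mkdir -p pics; ls; python3 - <<'E'
from bench import robot, eyes
import cv2,json
print(robot.state(), robot.tips_ahead)
for n in ("top","side"):
    p,d=eyes.capture(n); cv2.imwrite(f"pics/{n}0.png",p[:,:,::-1]); 
    import numpy as np; np.save(f"{n}_d.npy",d)
    print(n,eyes.camera_info(n))
E
```

```text
pics
{'time': 0.0, 'qpos': array([-1.18720499,  0.5371539 , -0.00444516,  1.53885251,  0.00259124,
        1.06729076, -0.07118221]), 'qd': array([ 1.78062397e-03,  1.13844776e-03,  2.97327276e-04,  1.27091850e-03,
        6.74409773e-04, -7.32636972e-04,  7.48923131e-05]), 'joint_efforts': array([ 5.45783689e-05, -5.70974278e+01,  9.90932733e-01, -2.51606727e+01,
       -5.62388124e-02,  1.79551507e-02,  1.62748975e-04]), 'tool_pos': array([282.3451866 , 584.78496919, 228.25500553]), 'ee_rot': array([ 2.22960185e-01,  9.74827182e-01, -8.38825807e-04, -1.33478616e-04]), 'contact_force': array([0.11275777, 0.30852447, 0.72968515]), 'ft_torque': array([ 0.02276827, -0.00547067,  0.01341391]), 'gripper_force': 0.0, 'opening': 0.9996989322309644} 19.0
top {'fx': 421.3752823882171, 'fy': 421.3752823882171, 'cx': 255.136849392282, 'cy': 194.09876653978324, 'R': array([[ 0.01671525, -0.99980763,  0.01026204],
       [-0.99482871, -0.01765862, -0.10002006],
       [ 0.10018204, -0.00853711, -0.9949325 ]]), 't': array([ -24.74003429,  608.85605669, 1150.93888127])}
side {'fx': 395.3452774657243, 'fy': 395.3452774657243, 'cx': 255.96847869836273, 'cy': 186.08234475091797, 'R': array([[ 0.75172449,  0.65935939,  0.01246898],
       [ 0.54530427, -0.61083666, -0.57403992],
       [-0.3708821 ,  0.43831926, -0.81873237]]), 't': array([-430.31330261, -321.12653886, 1253.75406076])}
```

```bash
python3 -c "
import cv2
p=cv2.imread('pics/top0.png'); cv2.imwrite('pics/top0b.png',cv2.resize(p,(800,600),interpolation=cv2.INTER_CUBIC))"
```

```text
(no output)
```

View pics/top0b.png

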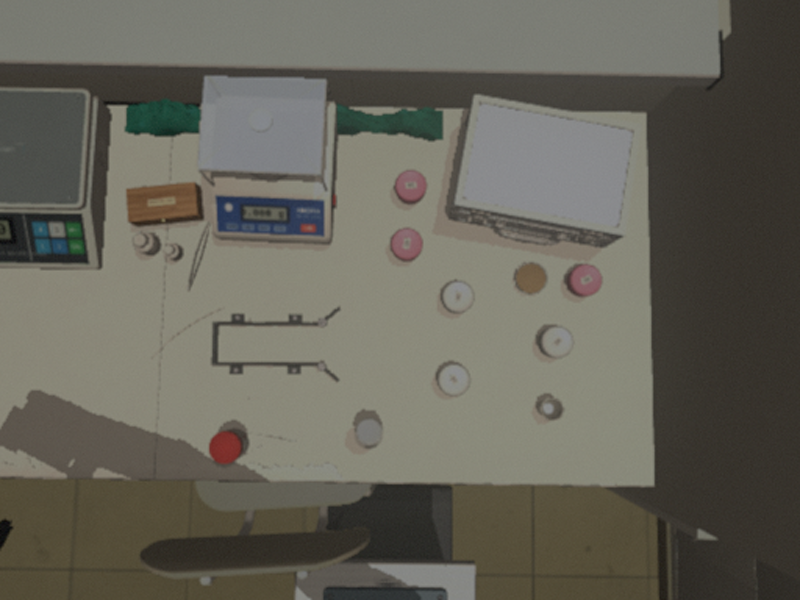

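View (800-px scale) shows gate posts at (323,322) and (321,366), and the stop at x≈215. White tins are at (457,296), (556,341) and (453,379). Bystanders: crucible (548,407), dish (531,278), beaker (368,432), red jar (225,447).

```bash
cat > h.py <<'E'
import numpy as np
from bench import robot, eyes
def w(u,v,z,n="top"):
    """pixel (native) -> world xy on plane height z"""
    c=eyes.camera_info(n); R=np.array(c["R"]); t=np.array(c["t"])
    r=R.T@np.array([(u-c["cx"])/c["fx"],(v-c["cy"])/c["fy"],1]); o=-R.T@t
    return (o+r*(z-o[2])/r[2])[:2]
E
python3 - <<'E'
from h import *
import cv2
for n,u,v,z in [("postL?",323,322,14),("postR?",321,366,14),("stopA",213,323,12),("stopB",213,366,12),("t1",457,296,36),("t2",556,341,36),("t3",453,379,36),("cruc",548,407,34),("dish",531,278,14),("beaker",368,432,70),("jar",225,447,72),("pink",406,244,36),("pink3",585,280,36)]:
    print(n,w(u/1.5625,v/1.5625,z).round(1))
p=cv2.imread('pics/top0.png')[165:295,120:390]
cv2.imwrite('pics/crop.png',cv2.resize(p,None,fx=2.95,fy=2.95,interpolation=cv2.INTER_CUBIC))
E
```

```text
postL? [574.3 122.2]
postR? [494.9 123.5]
stopA [569.2 321.4]
stopB [491.6 318. ]
t1 [ 623.6 -118.4]
t2 [ 546.1 -295.5]
t3 [ 475.9 -112.5]
cruc [ 429.5 -281. ]
dish [ 661.7 -255.9]
beaker [384.4  34.5]
jar [355.8 275.4]
pink [716.3 -25.7]
pink3 [ 656.7 -348.5]
```

View pics/crop.png

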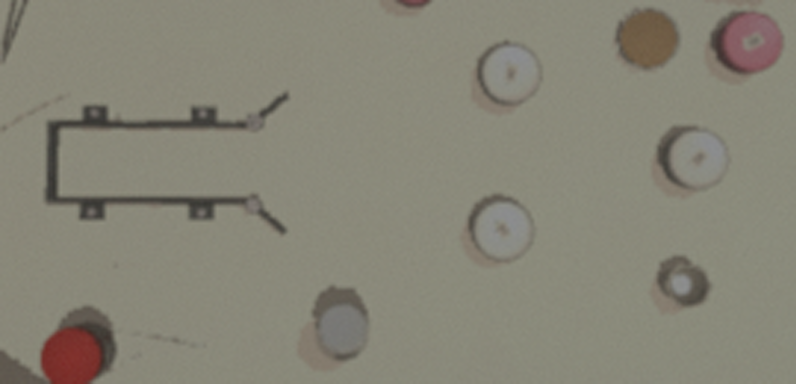

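The crop shows posts at crop (254,123) and (253,205), the stop's inner face at x≈57, and tins at (511,73), (696,158) and (502,230).

```bash
cat >> h.py <<'E'
def c(x,y,z): return w(120+x/2.95,165+y/2.95,z)
G=(c(254,123,14)+c(253,205,14))/2
S=(c(55,124,12)+c(54,201,12))/2
ex=(S-G)/np.linalg.norm(S-G); ey=np.array([-ex[1],ex[0]])
gd=lambda p:np.array([(p-G)@ex,(p-G)@ey])
def rel(*targets):
    """targets: (gx,gy,z,heading rad) TCP in guide frame -> rows from current pose (cm, rad)"""
    from scipy.spatial.transform import Rotation as Ro
    s=robot.state(); R=Ro.from_quat(s["ee_rot"])
    for gx,gy,z,h in targets:
        p=np.append(G+gx*ex+gy*ey,z); d=R.inv().apply(p-s["tool_pos"])/10
        a=h+np.arctan2(ex[1],ex[0])
        T=Ro.from_matrix(np.array([[np.cos(a),np.sin(a),0],[np.sin(a),-np.cos(a),0],[0,0,-1]]).T)
        print((gx,gy,z,h),"d",d.round(2),"r",(R.inv()*T).as_rotvec().round(3))
E
python3 - <<'E'
from h import *
print(G,S,np.linalg.norm(S-G),ex)
for n,p in dict(t1=c(511,73,36),t2=c(696,158,36),t3=c(502,230,36),cruc=c(683,284,34),dish=c(648,39,14),beaker=c(341,330,70)).items(): print(n,p.round(1),gd(p).round(1))
d=np.load("top_d.npy"); ci=eyes.camera_info("top")
R=np.array(ci["R"]);t=np.array(ci["t"])
for x,y in [(450,215),(455,205),(475,100),(520,150),(620,235),(615,225),(530,235),(457,296),(220,150),(330,200),(325,215)]:
    u,v=x/1.5625,y/1.5625; z=d[int(v),int(u)]
    print((x,y),(R.T@(z*np.array([(u-ci["cx"])/ci["fx"],(v-ci["cy"])/ci["fy"],1])-t)).round(0))
rel((-290,82,150,-.39),(-290,82,40,-.39))
E
```

```text
[533.38281368 123.22868133] [531.61895548 313.67625153] 190.45573814322935 [-0.00926125  0.99995711]
t1 [ 622.8 -120.5] [-244.5  -87.1]
t2 [ 545.2 -295.7] [-419.   -8.]
t3 [ 474.8 -113.2] [-235.9   60.8]
cruc [ 427.4 -283.2] [-405.4  109.8]
dish [ 660.8 -255.4] [-379.8 -123.9]
beaker [383.4  34.3] [-87.5 150.8]
(450, 215) [ 772. -105.   30.]
(455, 205) [ 771. -107.  110.]
(475, 100) [ 957. -140.  109.]
(520, 150) [ 870. -218.  109.]
(620, 235) [ 724. -386.  114.]
(615, 225) [ 742. -380.  108.]
(530, 235) [ 744. -256.    5.]
(457, 296) [ 624. -118.   36.]
(220, 150) [834. 275. 186.]
(330, 200) [785. 110.  74.]
(325, 215) [760. 119.  65.]
(-290, 82, 150, -0.39) d [-48.17 -60.28   7.93] r [-1.000e-03  1.000e-03  1.502e+00]
(-290, 82, 40, -0.39) d [-48.17 -60.26  18.93] r [-1.000e-03  1.000e-03  1.502e+00]
```

```bash
python3 - <<'E'
from h import *
rel((60,20,200,0),(-296,61,150,0))
E
```

```text
(60, 20, 200, 0) d [-38.22 -26.16   2.88] r [-1.000e-03  1.000e-03  1.112e+00]
(-296, 61, 150, 0) d [-50.32 -59.89   7.93] r [-1.000e-03  1.000e-03  1.112e+00]
```

```bash
python3 -m handwheel '[{"dx":-38.2,"dy":-26.2,"dz":2.9,"rz":1.112,"claw":4},{"dx":-38.2,"dy":-26.2,"dz":2.9,"rz":1.112,"claw":4},{"dx":-38.2,"dy":-26.2,"dz":2.9,"rz":1.112,"claw":4},{"dx":-38.2,"dy":-26.2,"dz":2.9,"rz":1.112,"claw":4},{"dx":-38.2,"dy":-26.2,"dz":2.9,"rz":1.112,"claw":4},{"dx":-38.2,"dy":-26.2,"dz":2.9,"rz":1.112,"claw":4},{"dx":-38.2,"dy":-26.2,"dz":2.9,"rz":1.112,"claw":4},{"dx":-38.2,"dy":-26.2,"dz":2.9,"rz":1.112,"claw":4},{"dx":-50.3,"dy":-59.9,"dz":7.9,"rz":1.112,"claw":4},{"dx":-50.3,"dy":-59.9,"dz":7.9,"rz":1.112,"claw":4},{"dx":-50.3,"dy":-59.9,"dz":7.9,"rz":1.112,"claw":4},{"dx":-50.3,"dy":-59.9,"dz":7.9,"rz":1.112,"claw":4},{"dx":-50.3,"dy":-59.9,"dz":7.9,"rz":1.112,"claw":4},{"dx":-50.3,"dy":-59.9,"dz":7.9,"rz":1.112,"claw":4},{"dx":-50.3,"dy":-59.9,"dz":7.9,"rz":1.112,"claw":4},{"dx":-50.3,"dy":-59.9,"dz":7.9,"rz":1.112,"claw":4}]' 10
python3 - <<'E'
from h import *
rel((-296,61,40,0),(-266,61,40,0))
import cv2
p,d=eyes.capture("top"); cv2.imwrite('pics/a.png',cv2.resize(p[:,:,::-1],(800,600)))
p,d=eyes.capture("wrist"); cv2.imwrite('pics/b.png',p[:,:,::-1])
E
```

```text
(-296, 61, 40, 0) d [-50.31 -59.87  18.93] r [-1.000e-03  1.000e-03  1.112e+00]
(-266, 61, 40, 0) d [-48.99 -57.18  18.93] r [-1.000e-03  1.000e-03  1.112e+00]invalid input at $[0]: expected keys claw, dx, dy, dz, rx, ry, rz
```

View pics/b.png

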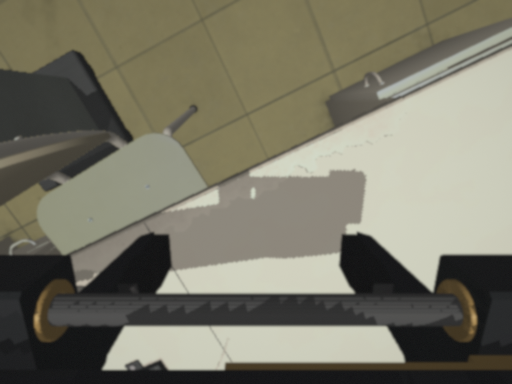

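The move was refused because every key is required. The wrist picture only shows the start pose.

```bash
python3 -m handwheel '[{"dx":-38.2,"dy":-26.2,"dz":2.9,"rx":0,"ry":0,"rz":1.112,"claw":4},{"dx":-38.2,"dy":-26.2,"dz":2.9,"rx":0,"ry":0,"rz":1.112,"claw":4},{"dx":-38.2,"dy":-26.2,"dz":2.9,"rx":0,"ry":0,"rz":1.112,"claw":4},{"dx":-38.2,"dy":-26.2,"dz":2.9,"rx":0,"ry":0,"rz":1.112,"claw":4},{"dx":-38.2,"dy":-26.2,"dz":2.9,"rx":0,"ry":0,"rz":1.112,"claw":4},{"dx":-38.2,"dy":-26.2,"dz":2.9,"rx":0,"ry":0,"rz":1.112,"claw":4},{"dx":-38.2,"dy":-26.2,"dz":2.9,"rx":0,"ry":0,"rz":1.112,"claw":4},{"dx":-38.2,"dy":-26.2,"dz":2.9,"rx":0,"ry":0,"rz":1.112,"claw":4},{"dx":-50.3,"dy":-59.9,"dz":7.9,"rx":0,"ry":0,"rz":1.112,"claw":4},{"dx":-50.3,"dy":-59.9,"dz":7.9,"rx":0,"ry":0,"rz":1.112,"claw":4},{"dx":-50.3,"dy":-59.9,"dz":7.9,"rx":0,"ry":0,"rz":1.112,"claw":4},{"dx":-50.3,"dy":-59.9,"dz":7.9,"rx":0,"ry":0,"rz":1.112,"claw":4},{"dx":-50.3,"dy":-59.9,"dz":7.9,"rx":0,"ry":0,"rz":1.112,"claw":4},{"dx":-50.3,"dy":-59.9,"dz":7.9,"rx":0,"ry":0,"rz":1.112,"claw":4},{"dx":-50.3,"dy":-59.9,"dz":7.9,"rx":0,"ry":0,"rz":1.112,"claw":4},{"dx":-50.3,"dy":-59.9,"dz":7.9,"rx":0,"ry":0,"rz":1.112,"claw":4}]' 10
python3 - <<'E'
from h import *
rel((-296,61,40,0),(-266,61,40,0),(-90-30,0,40,0),(157-30,0,40,0))
import cv2
p,d=eyes.capture("top"); cv2.imwrite('pics/a2.png',cv2.resize(p[:,:,::-1],(800,600)))
E
```

```text
time: 2.2
tool_pos: [475.3, -171.9, 150.0]
ee_rot: [0.704, 0.71, 0.0, -0.0]
contact_force: [0.3, 0.7, 1.3]
opening: 0.454
gripper_force: 0.0
(-296, 61, 40, 0) d [-0.15 -0.02 11.  ] r [-0.    -0.001  0.   ]
(-266, 61, 40, 0) d [ 2.85 -0.02 11.01] r [-0.    -0.001  0.   ]
(-120, 0, 40, 0) d [17.45  6.09 11.02] r [-0.    -0.001  0.   ]
(127, 0, 40, 0) d [42.15  6.09 11.03] r [-0.    -0.001  0.   ]
```

View pics/a2.png

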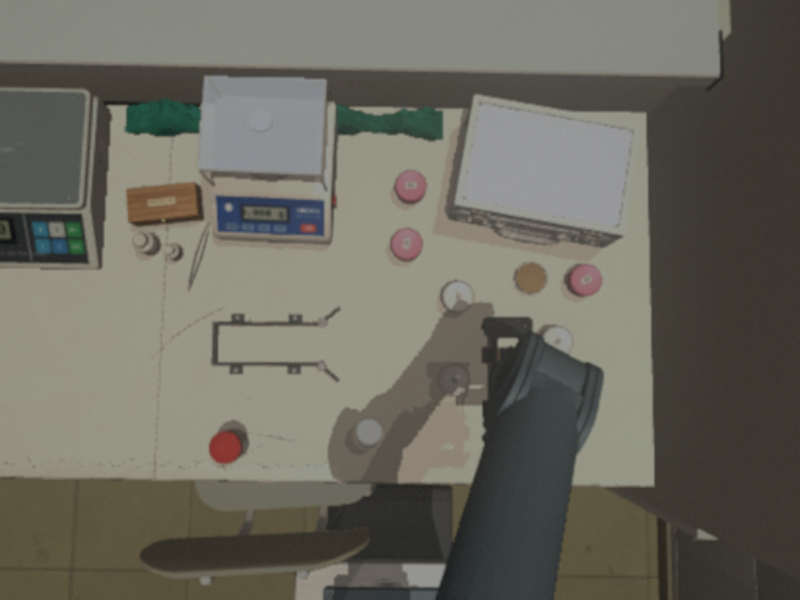

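The arm stands behind the lower-left tin (view 453,379) with the fingers near (505,365), and nothing has been disturbed. Next I descend and push.

```bash
python3 -m handwheel '[{"dx":0,"dy":0,"dz":6,"rx":0,"ry":0,"rz":0,"claw":4},{"dx":0,"dy":0,"dz":11,"rx":0,"ry":0,"rz":0,"claw":4},{"dx":0.5,"dy":0,"dz":11,"rx":0,"ry":0,"rz":0,"claw":4},{"dx":1.5,"dy":0,"dz":11,"rx":0,"ry":0,"rz":0,"claw":4},{"dx":2.5,"dy":0,"dz":11,"rx":0,"ry":0,"rz":0,"claw":4},{"dx":3.4,"dy":0,"dz":11,"rx":0,"ry":0,"rz":0,"claw":4},{"dx":4.5,"dy":0.3,"dz":11,"rx":0,"ry":0,"rz":0,"claw":4},{"dx":5.6,"dy":0.8,"dz":11,"rx":0,"ry":0,"rz":0,"claw":4},{"dx":6.7,"dy":1.3,"dz":11,"rx":0,"ry":0,"rz":0,"claw":4},{"dx":7.8,"dy":1.8,"dz":11,"rx":0,"ry":0,"rz":0,"claw":4},{"dx":8.9,"dy":2.3,"dz":11,"rx":0,"ry":0,"rz":0,"claw":4},{"dx":10,"dy":2.8,"dz":11,"rx":0,"ry":0,"rz":0,"claw":4},{"dx":11.1,"dy":3.3,"dz":11,"rx":0,"ry":0,"rz":0,"claw":4},{"dx":12.2,"dy":3.8,"dz":11,"rx":0,"ry":0,"rz":0,"claw":4},{"dx":13.3,"dy":4.3,"dz":11,"rx":0,"ry":0,"rz":0,"claw":4},{"dx":14.4,"dy":4.8,"dz":11,"rx":0,"ry":0,"rz":0,"claw":4},{"dx":15.5,"dy":5.3,"dz":11,"rx":0,"ry":0,"rz":0,"claw":4},{"dx":16.5,"dy":5.7,"dz":11,"rx":0,"ry":0,"rz":0,"claw":4},{"dx":17.4,"dy":6.1,"dz":11,"rx":0,"ry":0,"rz":0,"claw":4},{"dx":18.2,"dy":6.1,"dz":11,"rx":0,"ry":0,"rz":0,"claw":4}]'
python3 - <<'E'
from h import *
rel((-115,0,40,0),(127,0,40,0))
import cv2
p,d=eyes.capture("top"); q=p[150:330,180:420,::-1]; cv2.imwrite('pics/a3.png',cv2.resize(q,(800,600),interpolation=cv2.INTER_CUBIC))
E
```

```text
time: 4.75
tool_pos: [534.8, 10.3, 40.1]
ee_rot: [0.704, 0.71, 0.0, 0.0]
contact_force: [0.4, 0.9, -0.2]
opening: 0.452
gripper_force: 0.0
(-115, 0, 40, 0) d [-0.21 -0.04  0.01] r [ 0.  0. -0.]
(127, 0, 40, 0) d [ 2.399e+01 -4.000e-02  1.000e-02] r [ 0.  0. -0.]
```

View pics/a3.png

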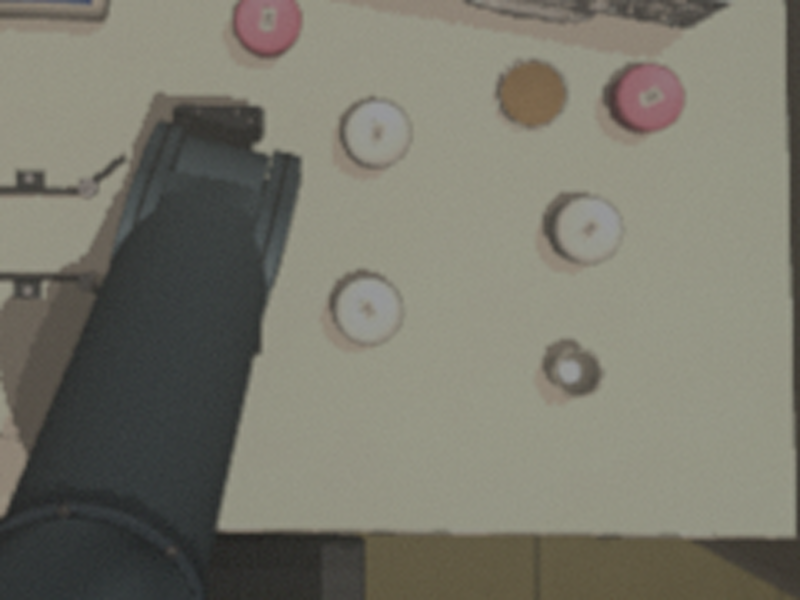

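The tin (crop 367,309) has not moved although the fingers should have met it. I'll check the side and wrist views.

```bash
python3 - <<'E'
from h import *
import cv2
a,_=eyes.capture("side"); b,d=eyes.capture("wrist")
cv2.imwrite('pics/s1.png',np.hstack([cv2.resize(a,(400,300)),cv2.resize(b,(400,300))])[:,:,::-1])
cv2.imwrite('pics/s2.png',cv2.resize(a,(800,600),interpolation=cv2.INTER_CUBIC)[:,:,::-1])
print(eyes.camera_info("wrist"))
E
```

```text
{'fx': 309.9572544626067, 'fy': 309.9572544626067, 'cx': 255.02066805958742, 'cy': 194.16098414363844, 'tool_from_camera': array([[ 7.59252658e-04, -9.58239041e-01, -2.85967416e-01,
         7.48182827e+01],
       [ 9.99999516e-01,  5.48499943e-04,  8.17079911e-04,
         3.38222361e-01],
       [-6.26104759e-04, -2.85967898e-01,  9.58238994e-01,
        -1.55962518e+02],
       [ 0.00000000e+00,  0.00000000e+00,  0.00000000e+00,
         1.00000000e+00]])}
```

View pics/s1.png

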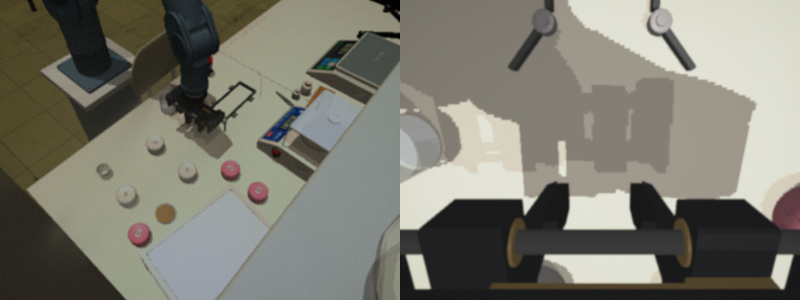

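```bash
python3 - <<'E'
from h import *
import cv2
p,d=eyes.capture("top"); d0=np.load("top_d.npy"); p0=cv2.imread('pics/top0.png')[:,:,::-1]
m=(np.abs(d-d0)>8)&(d>0)&(d0>0)
n,l,s,ce=cv2.connectedComponentsWithStats(m.astype(np.uint8))
for i in range(1,n):
    if s[i,4]>15: print(s[i],ce[i].round(1))
for (u,v) in [(290,243),(292,190),(356,219)]:
    q=d[v-12:v+13,u-12:u+13]; q0=d0[v-12:v+13,u-12:u+13]
    f=lambda q:[(np.argwhere(q<np.median(q[8:17,8:17])+15).mean(0)-12).round(2), np.median(q[8:17,8:17])]
    print((u,v),f(q),f(q0))
print(robot.state()["time"],robot.state()["tool_pos"])
E
```

```text
[   99   182   173   202 13517] [209.5 300.8]
[110 308   8  13  31] [113.7 314.9]
[ 28 310  10   8  18] [ 31.8 313.2]
[ 72 311   8   6  18] [ 75.8 313.9]
[338 311  23  16  62] [348.6 318.7]
[ 36 312  10   5  16] [ 40.  313.9]
[364 312  11   6  25] [369.3 314.4]
[ 11 319   7   7  18] [ 14.5 322.6]
[ 87 319   7  10  16] [ 90.4 324.1]
[305 318   5  12  19] [307.3 324.1]
[382 318   8  10  33] [385.4 322. ]
[ 23 321   9  15  25] [ 26.6 327.5]
[  0 327  16  26 153] [  4.5 338.9]
[ 59 326   6  10  17] [ 61.5 330.8]
[363 326   9   6  17] [367.2 329.4]
[ 71 328  10  10  28] [ 75.4 333.1]
[370 331  17  16  53] [376.4 337.5]
[403 330   5   9  16] [404.7 333.4]
[332 333  10  12  28] [337.6 337.4]
[ 42 335  12  11  34] [ 47.9 339.9]
[364 335   8   8  21] [367.  339.4]
[387 336  10   9  26] [391.9 340.9]
[ 14 338  11   6  23] [ 19.3 340. ]
[110 338   9   7  19] [114.6 341.7]
[ 22 341  10   7  23] [ 26.4 343.7]
[ 11 343   7  13  23] [ 13.9 349.1]
[295 347   7   8  16] [298.1 350. ]
[325 346   9   8  17] [328.4 350.2]
[384 346   6  11  20] [386.5 351. ]
[391 346   7   6  17] [394.1 348.3]
[ 20 349  
[... 153 characters left out ...]
5] [380.9 355.8]
[  0 359   8   8  18] [  3.2 362.9]
[ 30 358  14  16  51] [ 38.3 363.9]
[ 58 358   7   8  18] [ 61.  361.4]
[ 75 359   8   7  16] [ 78.3 361.9]
[387 359  11   9  25] [392.  362.9]
[330 362   9  10  27] [333.7 366. ]
[356 365  13   5  19] [362.4 366.7]
[ 87 372  11  12  37] [ 92.8 377. ]
[370 373  12  10  21] [375.6 377.1]
(290, 243) [array([-0.01,  0.31]), np.float32(1164.6118)] [array([-0.02,  0.29]), np.float32(1164.2744)]
(292, 190) [array([-0.01,  1.01]), np.float32(1179.326)] [array([-0.04,  1.03]), np.float32(1179.5363)]
(356, 219) [array([-0.23,  0.05]), np.float32(1173.6556)] [array([-0.23,  0.01]), np.float32(1173.6012)]
4.95 [534.32711928   9.60569235  40.11293079]
```

View pics/s2.png

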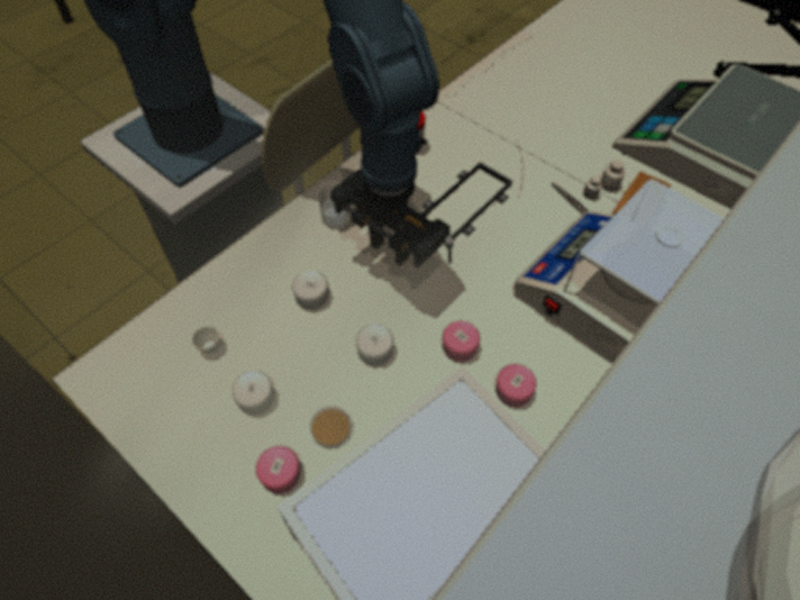

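Depth and side views confirm that all three tins are exactly where they began. I'll return behind the tin and approach in small checked steps.

```bash
python3 -m handwheel '[{"dx":0,"dy":0,"dz":-6,"rx":0,"ry":0,"rz":0,"claw":4},{"dx":-6,"dy":-2,"dz":-8,"rx":0,"ry":0,"rz":0,"claw":4},{"dx":-12,"dy":-4,"dz":-8,"rx":0,"ry":0,"rz":0,"claw":4},{"dx":-18.2,"dy":-6.1,"dz":-8,"rx":0,"ry":0,"rz":0,"claw":4},{"dx":-18.2,"dy":-6.1,"dz":-8,"rx":0,"ry":0,"rz":0,"claw":4}]'
python3 -m handwheel '[{"dx":0,"dy":0,"dz":4,"rx":0,"ry":0,"rz":0,"claw":4},{"dx":0,"dy":0,"dz":8,"rx":0,"ry":0,"rz":0,"claw":4},{"dx":0,"dy":0,"dz":8,"rx":0,"ry":0,"rz":0,"claw":4}]'
python3 - <<'E'
from h import *
import cv2
rel((-266,61,40,0))
b,d=eyes.capture("wrist"); cv2.imwrite('pics/w2.png',b[:,:,::-1])
E
```

```text
time: 5.58
tool_pos: [472.7, -178.3, 120.6]
ee_rot: [0.707, 0.707, -0.001, 0.001]
contact_force: [-0.3, 1.5, 0.5]
opening: 0.454
gripper_force: 0.0
time: 5.95
tool_pos: [473.1, -171.5, 38.1]
ee_rot: [0.704, 0.71, -0.001, -0.002]
contact_force: [-0.9, 0.1, 0.3]
opening: 0.449
gripper_force: 0.0
(-266, 61, 40, 0) d [ 2.82  0.2  -0.18] r [-0.005 -0.002  0.   ]
```

View pics/w2.png

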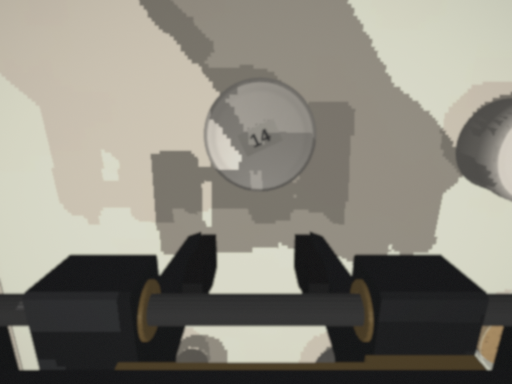

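The tin is straight ahead, centred at (259,134), about 59 mm in front of the TCP, and the crucible is behind at (195,350). Next comes a short test push.

```bash
python3 -m handwheel '[{"dx":1,"dy":0.2,"dz":0,"rx":0,"ry":0,"rz":0,"claw":4},{"dx":2,"dy":0.2,"dz":0,"rx":0,"ry":0,"rz":0,"claw":4},{"dx":3,"dy":0.2,"dz":0,"rx":0,"ry":0,"rz":0,"claw":4},{"dx":4,"dy":0.2,"dz":0,"rx":0,"ry":0,"rz":0,"claw":4},{"dx":5,"dy":0.2,"dz":0,"rx":0,"ry":0,"rz":0,"claw":4}]'
python3 - <<'E'
from h import *
import cv2
b,d=eyes.capture("wrist"); cv2.imwrite('pics/w3.png',b[:,:,::-1])
E
```

```text
time: 6.62
tool_pos: [476.7, -121.8, 40.2]
ee_rot: [0.704, 0.71, 0.0, 0.0]
contact_force: [0.4, -0.6, -0.8]
opening: 0.454
gripper_force: 0.0
```

View pics/w3.png

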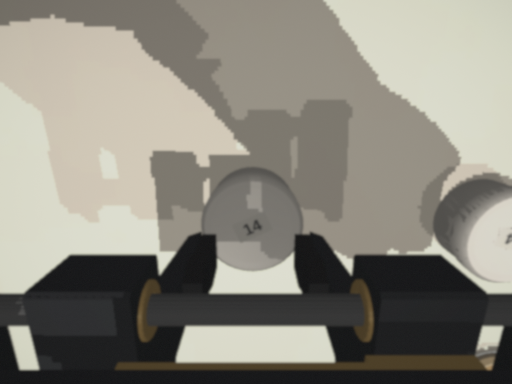

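The tin is still in place under the fingertips (tin centre (252,218), overlapped by the tips at (212,240) and (300,240)). The fingers seem to be passing above it, so I'll check heights with the wrist depth.

```bash
python3 - <<'E'
from h import *
s=robot.state(); print(s["tool_pos"])
b,d=eyes.capture("wrist"); ci=eyes.camera_info("wrist"); T=np.array(ci["tool_from_camera"])
v,u=np.mgrid[:384,:512]
P=np.stack([(u-ci["cx"])/ci["fx"]*d,(v-ci["cy"])/ci["fy"]*d,d,np.ones_like(d)],-1)@T.T
for n,(a,c_) in dict(tin=(215,245),table=(60,420),table2=(320,250)).items(): print(n,d[a,c_],P[a,c_,:3].round(1))
for r in (232,238,245,255,265,275,285): print(r,[(x,P[r,x,:3].round(0).tolist()) for x in (195,205,212,298,305,312,320)])
E
```

```text
[ 476.67088574 -120.32728896   40.04473738]
tin 171.6559 [14.7 -5.1  5.2]
table 181.14247 [98.2 96.9 40. ]
table2 76.94985 [ 22.9  -0.8 -91.2]
232 [(195, [-11.0, -41.0, 40.0]), (205, [5.0, -27.0, 4.0]), (212, [5.0, -24.0, 4.0]), (298, [5.0, 25.0, 4.0]), (305, [-10.0, 35.0, 39.0]), (312, [11.0, 30.0, -10.0]), (320, [-11.0, 45.0, 40.0])]
238 [(195, [11.0, -29.0, -18.0]), (205, [10.0, -25.0, -14.0]), (212, [10.0, -21.0, -14.0]), (298, [10.0, 22.0, -15.0]), (305, [10.0, 25.0, -15.0]), (312, [11.0, 28.0, -17.0]), (320, [11.0, 32.0, -18.0])]
245 [(195, [11.0, -27.0, -25.0]), (205, [10.0, -23.0, -22.0]), (212, [9.0, -20.0, -21.0]), (298, [10.0, 21.0, -23.0]), (305, [10.0, 24.0, -23.0]), (312, [10.0, 27.0, -23.0]), (320, [12.0, 30.0, -26.0])]
255 [(195, [10.0, -26.0, -33.0]), (205, [10.0, -22.0, -32.0]), (212, [8.0, -19.0, -28.0]), (298, [6.0, 21.0, -24.0]), (305, [10.0, 23.0, -32.0]), (312, [10.0, 26.0, -33.0]), (320, [10.0, 29.0, -33.0])]
265 [(195, [10.0, -24.0, -42.0]), (205, [8.0, -21.0, -38.0]), (212, [3.0, -19.0, -29.0]), (298, [2.0, 21.0, -27.0]), (305, [7.0, 22.0, -37.0]), (312, [10.0, 24.0, -42.0]), (320, [10.0, 27.0, -41.0])]
275 [(195, [10.0, -23.0, -49.0]), (205, [5.0, -21.0, -40.0]), (212, [-2.0, -19.0, -30.0]), (298, [-3.0, 21.0, -28.0]), (305, [3.0, 22.0, -38.0]), (312, [10.0, 23.0, -49.0]), (320, [10.0, 26.0, -49.0])]
285 [(195, [10.0, -22.0, -56.0]), (205, [1.0, -21.0, -42.0]), (212, [-7.0, -20.0, -29.0]), (298, [-8.0, 21.0, -28.0]), (305, [-1.0, 22.0, -38.0]), (312, [10.0, 22.0, -56.0]), (320, [9.0, 25.0, -54.0])]
```

The wrist depth puts the fingertips at tool z ≈ −12, about 53 mm above the worktop, rather than 19 mm ahead of the TCP. That is why they cleared the 36 mm tins. I'll go back, descend about 28 mm more and recheck.

```bash
python3 -m handwheel '[{"dx":-3,"dy":0,"dz":0,"rx":0,"ry":0,"rz":0,"claw":4},{"dx":-5,"dy":0,"dz":0,"rx":0,"ry":0,"rz":0,"claw":4},{"dx":-5,"dy":0,"dz":0,"rx":0,"ry":0,"rz":0,"claw":4},{"dx":-5,"dy":0,"dz":1,"rx":0,"ry":0,"rz":0,"claw":4},{"dx":-5,"dy":0,"dz":2,"rx":0,"ry":0,"rz":0,"claw":4},{"dx":-5,"dy":0,"dz":2.6,"rx":0,"ry":0,"rz":0,"claw":4},{"dx":-5,"dy":0,"dz":2.6,"rx":0,"ry":0,"rz":0,"claw":4}]'
python3 - <<'E'
from h import *
s=robot.state(); print(s["tool_pos"])
b,d=eyes.capture("wrist"); ci=eyes.camera_info("wrist"); T=np.array(ci["tool_from_camera"])
v,u=np.mgrid[:384,:512]
P=np.stack([(u-ci["cx"])/ci["fx"]*d,(v-ci["cy"])/ci["fy"]*d,d,np.ones_like(d)],-1)@T.T
for r in (226,229,232,235,238): print(r,[(x,P[r,x,:3].round(0).tolist()) for x in (195,205,305,312)])
m=(P[...,2]<-5+0)&(np.abs(P[...,0])<12)&(np.abs(P[...,1])>17)&(np.abs(P[...,1])<40); print(P[m][:,2].max())
t=(P[...,0]>20)&(np.abs(P[...,2]-(s["tool_pos"][2]-36))<5)&(np.abs(P[...,1])<45); print("tin rel", P[t][:,:3].mean(0))
rel((-266,61,14,0),(-120,0,14,0),(127,0,14,0))
E
```

```text
time: 7.6
tool_pos: [476.7, -172.3, 13.4]
ee_rot: [0.704, 0.71, -0.0, -0.001]
contact_force: [-0.4, 0.5, -0.2]
opening: 0.453
gripper_force: 0.0
[ 476.68516867 -172.29381175   13.43982117]
226 [(195, [5.0, -35.0, 13.0]), (205, [5.0, -29.0, 12.0]), (305, [5.0, 30.0, 13.0]), (312, [5.0, 34.0, 14.0])]
229 [(195, [2.0, -35.0, 14.0]), (205, [3.0, -29.0, 13.0]), (305, [3.0, 30.0, 13.0]), (312, [3.0, 34.0, 13.0])]
232 [(195, [1.0, -35.0, 13.0]), (205, [0.0, -29.0, 15.0]), (305, [1.0, 30.0, 13.0]), (312, [11.0, 30.0, -9.0])]
235 [(195, [11.0, -29.0, -14.0]), (205, [9.0, -25.0, -10.0]), (305, [10.0, 26.0, -11.0]), (312, [12.0, 29.0, -15.0])]
238 [(195, [11.0, -29.0, -18.0]), (205, [10.0, -24.0, -15.0]), (305, [10.0, 25.0, -15.0]), (312, [11.0, 28.0, -17.0])]
-9.176468782016372
tin rel [ 59.67392287  -0.6759856  -22.01468725]
(-266, 61, 14, 0) d [ 2.92 -0.19 -0.02] r [-0.001 -0.     0.   ]
(-120, 0, 14, 0) d [17.52  5.91 -0.02] r [-0.001 -0.     0.   ]
(127, 0, 14, 0) d [ 4.222e+01  5.920e+00 -1.000e-02] r [-0.001 -0.     0.   ]
```

Tips are now about 22 mm above the worktop and the tin is 60 mm ahead. Pushing.

```bash
python3 -m handwheel '[{"dx":1.2,"dy":-0.1,"dz":0,"rx":0,"ry":0,"rz":0,"claw":4},{"dx":2.2,"dy":-0.1,"dz":0,"rx":0,"ry":0,"rz":0,"claw":4},{"dx":2.8,"dy":-0.1,"dz":0,"rx":0,"ry":0,"rz":0,"claw":4},{"dx":3.5,"dy":-0.1,"dz":0,"rx":0,"ry":0,"rz":0,"claw":4},{"dx":4.4,"dy":0.2,"dz":0,"rx":0,"ry":0,"rz":0,"claw":4},{"dx":5.4,"dy":0.6,"dz":0,"rx":0,"ry":0,"rz":0,"claw":4},{"dx":6.4,"dy":1,"dz":0,"rx":0,"ry":0,"rz":0,"claw":4},{"dx":7.5,"dy":1.5,"dz":0,"rx":0,"ry":0,"rz":0,"claw":4},{"dx":8.6,"dy":2,"dz":0,"rx":0,"ry":0,"rz":0,"claw":4},{"dx":9.7,"dy":2.5,"dz":0,"rx":0,"ry":0,"rz":0,"claw":4},{"dx":10.8,"dy":3,"dz":0,"rx":0,"ry":0,"rz":0,"claw":4},{"dx":11.9,"dy":3.5,"dz":0,"rx":0,"ry":0,"rz":0,"claw":4},{"dx":13,"dy":4,"dz":0,"rx":0,"ry":0,"rz":0,"claw":4},{"dx":14.1,"dy":4.5,"dz":0,"rx":0,"ry":0,"rz":0,"claw":4},{"dx":15.2,"dy":5,"dz":0,"rx":0,"ry":0,"rz":0,"claw":4},{"dx":16.3,"dy":5.5,"dz":0,"rx":0,"ry":0,"rz":0,"claw":4},{"dx":17.2,"dy":5.9,"dz":0,"rx":0,"ry":0,"rz":0,"claw":4},{"dx":17.8,"dy":5.9,"dz":0,"rx":0,"ry":0,"rz":0,"claw":4}]'
cat >> h.py <<'E'
def tins():
    s=robot.state(); b,d=eyes.capture("wrist"); ci=eyes.camera_info("wrist"); T=np.array(ci["tool_from_camera"])
    v,u=np.mgrid[:384,:512]
    P=np.stack([(u-ci["cx"])/ci["fx"]*d,(v-ci["cy"])/ci["fy"]*d,d,np.ones_like(d)],-1)@T.T
    t=(P[...,0]>-5)&(P[...,2]<s["tool_pos"][2]-26)&(P[...,2]>s["tool_pos"][2]-42)&(np.abs(P[...,1])<48)
    import cv2
    n,l,st,_=cv2.connectedComponentsWithStats(t.astype(np.uint8))
    for i in range(1,n):
        if st[i,4]>500: q=P[l==i]; print("tin rel tool:",((q.min(0)+q.max(0))/2)[:3].round(1),q.min(0)[:3].round(0),q.max(0)[:3].round(0))
    return b
E
python3 - <<'E'
from h import *
tins(); rel((-115,0,14,0),(-40,0,14,0),(127,0,14,0))
E
```

```text
time: 9.9
tool_pos: [535.0, 6.5, 14.1]
ee_rot: [0.704, 0.71, 0.0, 0.0]
contact_force: [-0.0, -1.4, 0.7]
opening: 0.457
gripper_force: 0.3
tin rel tool: [ 27.2   0.9 -19.9] [ -5. -33. -28.] [ 59.  35. -12.]
(-115, 0, 14, 0) d [ 0.1  -0.02  0.01] r [ 0.    -0.001  0.001]
(-40, 0, 14, 0) d [ 7.6  -0.01  0.01] r [ 0.    -0.001  0.001]
(127, 0, 14, 0) d [2.43e+01 0.00e+00 2.00e-02] r [ 0.    -0.001  0.001]
```

The tin sits in the cradle with its centre 30 mm ahead of the TCP. Next, through the gate along the axis.

```bash
python3 -m handwheel '[{"dx":0.8,"dy":0,"dz":0,"rx":0,"ry":0,"rz":0,"claw":4},{"dx":2,"dy":0,"dz":0,"rx":0,"ry":0,"rz":0,"claw":4},{"dx":3.3,"dy":0,"dz":0,"rx":0,"ry":0,"rz":0,"claw":4},{"dx":4.6,"dy":0,"dz":0,"rx":0,"ry":0,"rz":0,"claw":4},{"dx":5.9,"dy":0,"dz":0,"rx":0,"ry":0,"rz":0,"claw":4},{"dx":7.2,"dy":0,"dz":0,"rx":0,"ry":0,"rz":0,"claw":4},{"dx":8.5,"dy":0,"dz":0,"rx":0,"ry":0,"rz":0,"claw":4},{"dx":9.8,"dy":0,"dz":0,"rx":0,"ry":0,"rz":0,"claw":4},{"dx":11.1,"dy":0,"dz":0,"rx":0,"ry":0,"rz":0,"claw":4},{"dx":12.4,"dy":0,"dz":0,"rx":0,"ry":0,"rz":0,"claw":4},{"dx":13.7,"dy":0,"dz":0,"rx":0,"ry":0,"rz":0,"claw":4},{"dx":15,"dy":0,"dz":0,"rx":0,"ry":0,"rz":0,"claw":4},{"dx":16.3,"dy":0,"dz":0,"rx":0,"ry":0,"rz":0,"claw":4},{"dx":17.6,"dy":0,"dz":0,"rx":0,"ry":0,"rz":0,"claw":4},{"dx":18.9,"dy":0,"dz":0,"rx":0,"ry":0,"rz":0,"claw":4},{"dx":20.2,"dy":0,"dz":0,"rx":0,"ry":0,"rz":0,"claw":4},{"dx":21.5,"dy":0,"dz":0,"rx":0,"ry":0,"rz":0,"claw":4},{"dx":22.8,"dy":0,"dz":0,"rx":0,"ry":0,"rz":0,"claw":4},{"dx":23.7,"dy":0,"dz":0,"rx":0,"ry":0,"rz":0,"claw":4},{"dx":24.2,"dy":0,"dz":0,"rx":0,"ry":0,"rz":0,"claw":4}]'
python3 - <<'E'
from h import *
import cv2
b=tins(); cv2.imwrite('pics/w5.png',b[:,:,::-1]); rel((60,0,14,0),(60,0,120,0),(-302,-87,100,0))
E
```

```text
time: 12.45
tool_pos: [532.3, 248.4, 14.1]
ee_rot: [0.704, 0.71, -0.0, 0.0]
contact_force: [0.4, 0.1, -0.3]
opening: 0.451
gripper_force: 0.2
tin rel tool: [ 27.2   0.8 -19.9] [ -5. -34. -28.] [ 59.  35. -12.]
(60, 0, 14, 0) d [-6.57 -0.01  0.01] r [ 0.    -0.     0.001]
(60, 0, 120, 0) d [-6.570e+00 -1.000e-02 -1.059e+01] r [ 0.    -0.     0.001]
(-302, -87, 100, 0) d [-42.77   8.66  -8.61] r [ 0.    -0.     0.001]
```

View pics/w5.png

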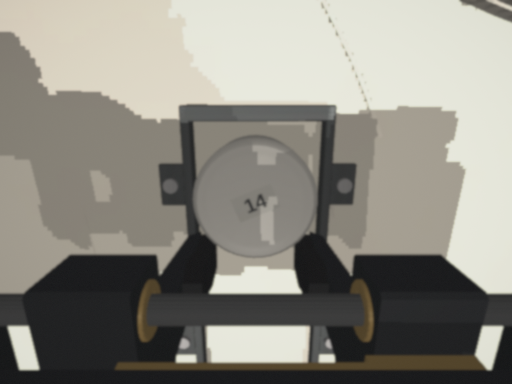

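Tin 14 stands in the lane near the stop, centred at (255,196), with the stop bar at row ~113. Next tin: the upper one at guide (−244,−87).

```bash
python3 -m handwheel '[{"dx":-3,"dy":0,"dz":0,"rx":0,"ry":0,"rz":0,"claw":4},{"dx":-6,"dy":0,"dz":-4,"rx":0,"ry":0,"rz":0,"claw":4},{"dx":-8,"dy":0,"dz":-8.6,"rx":0,"ry":0,"rz":0,"claw":4},{"dx":-14,"dy":1.5,"dz":-8.6,"rx":0,"ry":0,"rz":0,"claw":4},{"dx":-20,"dy":3,"dz":-8.6,"rx":0,"ry":0,"rz":0,"claw":4},{"dx":-26,"dy":4.5,"dz":-8.6,"rx":0,"ry":0,"rz":0,"claw":4},{"dx":-32,"dy":6,"dz":-8.6,"rx":0,"ry":0,"rz":0,"claw":4},{"dx":-38,"dy":7.5,"dz":-8.6,"rx":0,"ry":0,"rz":0,"claw":4},{"dx":-42.8,"dy":8.7,"dz":-8.6,"rx":0,"ry":0,"rz":0,"claw":4},{"dx":-42.8,"dy":8.7,"dz":-8.6,"rx":0,"ry":0,"rz":0,"claw":4},{"dx":-42.8,"dy":8.7,"dz":-4,"rx":0,"ry":0,"rz":0,"claw":4},{"dx":-42.8,"dy":8.7,"dz":0,"rx":0,"ry":0,"rz":0,"claw":4},{"dx":-42.8,"dy":8.7,"dz":0,"rx":0,"ry":0,"rz":0,"claw":4}]'
python3 - <<'E'
from h import *
tins(); rel((-275,-87,14,0),(-120,0,14,0))
E
```

```text
time: 14.12
tool_pos: [620.5, -177.4, 11.3]
ee_rot: [0.704, 0.711, -0.001, -0.003]
contact_force: [0.3, -0.5, -0.1]
opening: 0.453
gripper_force: 0.0
tin rel tool: [ 56.8   3.7 -23.9] [ 28. -25. -28.] [ 86.  33. -20.]
tin rel tool: [  3.5 -26.4 -22.7] [ -5. -34. -31.] [ 12. -19. -15.]
tin rel tool: [  3.5  27.9 -22.7] [ -5.  20. -31.] [ 12.  35. -15.]
(-275, -87, 14, 0) d [ 2.74  0.09 -0.04] r [-0.002 -0.001  0.   ]
(-120, 0, 14, 0) d [ 1.824e+01 -8.610e+00 -1.000e-02] r [-0.002 -0.001  0.   ]
```

```bash
python3 -m handwheel '[{"dx":1.2,"dy":0.2,"dz":0,"rx":0,"ry":0,"rz":0,"claw":4},{"dx":2.1,"dy":0.2,"dz":0,"rx":0,"ry":0,"rz":0,"claw":4},{"dx":2.8,"dy":0.2,"dz":0,"rx":0,"ry":0,"rz":0,"claw":4},{"dx":3.5,"dy":0.1,"dz":0,"rx":0,"ry":0,"rz":0,"claw":4},{"dx":4.5,"dy":-0.2,"dz":0,"rx":0,"ry":0,"rz":0,"claw":4},{"dx":5.5,"dy":-0.7,"dz":0,"rx":0,"ry":0,"rz":0,"claw":4},{"dx":6.5,"dy":-1.3,"dz":0,"rx":0,"ry":0,"rz":0,"claw":4},{"dx":7.5,"dy":-1.9,"dz":0,"rx":0,"ry":0,"rz":0,"claw":4},{"dx":8.5,"dy":-2.5,"dz":0,"rx":0,"ry":0,"rz":0,"claw":4},{"dx":9.5,"dy":-3.1,"dz":0,"rx":0,"ry":0,"rz":0,"claw":4},{"dx":10.5,"dy":-3.7,"dz":0,"rx":0,"ry":0,"rz":0,"claw":4},{"dx":11.5,"dy":-4.3,"dz":0,"rx":0,"ry":0,"rz":0,"claw":4},{"dx":12.5,"dy":-4.9,"dz":0,"rx":0,"ry":0,"rz":0,"claw":4},{"dx":13.5,"dy":-5.5,"dz":0,"rx":0,"ry":0,"rz":0,"claw":4},{"dx":14.5,"dy":-6.1,"dz":0,"rx":0,"ry":0,"rz":0,"claw":4},{"dx":15.5,"dy":-6.7,"dz":0,"rx":0,"ry":0,"rz":0,"claw":4},{"dx":16.5,"dy":-7.3,"dz":0,"rx":0,"ry":0,"rz":0,"claw":4},{"dx":17.5,"dy":-7.9,"dz":0,"rx":0,"ry":0,"rz":0,"claw":4},{"dx":18.5,"dy":-8.5,"dz":0,"rx":0,"ry":0,"rz":0,"claw":4},{"dx":19.3,"dy":-8.6,"dz":0,"rx":0,"ry":0,"rz":0,"claw":4}]'
python3 - <<'E'
from h import *
tins(); rel((-110,0,14,0),(69,0,14,0))
E
```

```text
time: 16.68
tool_pos: [534.8, 13.5, 14.1]
ee_rot: [0.704, 0.71, -0.0, -0.0]
contact_force: [-0.5, -0.7, 0.9]
opening: 0.452
gripper_force: 0.4
tin rel tool: [ 27.2   0.7 -20. ] [ -5. -34. -28.] [ 59.  35. -12.]
(-110, 0, 14, 0) d [-0.16 -0.06  0.  ] r [-0.001 -0.001  0.001]
(69, 0, 14, 0) d [17.74 -0.04  0.02] r [-0.001 -0.001  0.001]
```

```bash
python3 -m handwheel '[{"dx":0.7,"dy":0,"dz":0,"rx":0,"ry":0,"rz":0,"claw":4},{"dx":1.8,"dy":0,"dz":0,"rx":0,"ry":0,"rz":0,"claw":4},{"dx":3,"dy":0,"dz":0,"rx":0,"ry":0,"rz":0,"claw":4},{"dx":4.2,"dy":0,"dz":0,"rx":0,"ry":0,"rz":0,"claw":4},{"dx":5.4,"dy":0,"dz":0,"rx":0,"ry":0,"rz":0,"claw":4},{"dx":6.6,"dy":0,"dz":0,"rx":0,"ry":0,"rz":0,"claw":4},{"dx":7.8,"dy":0,"dz":0,"rx":0,"ry":0,"rz":0,"claw":4},{"dx":9,"dy":0,"dz":0,"rx":0,"ry":0,"rz":0,"claw":4},{"dx":10.2,"dy":0,"dz":0,"rx":0,"ry":0,"rz":0,"claw":4},{"dx":11.4,"dy":0,"dz":0,"rx":0,"ry":0,"rz":0,"claw":4},{"dx":12.6,"dy":0,"dz":0,"rx":0,"ry":0,"rz":0,"claw":4},{"dx":13.8,"dy":0,"dz":0,"rx":0,"ry":0,"rz":0,"claw":4},{"dx":15,"dy":0,"dz":0,"rx":0,"ry":0,"rz":0,"claw":4},{"dx":16,"dy":0,"dz":0,"rx":0,"ry":0,"rz":0,"claw":4},{"dx":16.8,"dy":0,"dz":0,"rx":0,"ry":0,"rz":0,"claw":4},{"dx":17.3,"dy":0,"dz":0,"rx":0,"ry":0,"rz":0,"claw":4},{"dx":17.6,"dy":0,"dz":0,"rx":0,"ry":0,"rz":0,"claw":4}]'
python3 - <<'E'
from h import *
tins(); rel((-475,-8,14,0))
E
```

```text
time: 18.85
tool_pos: [533.9, 188.9, 14.1]
ee_rot: [0.704, 0.71, -0.0, 0.0]
contact_force: [0.1, -0.1, -1.4]
opening: 0.448
gripper_force: 0.2
tin rel tool: [ 87.2  -0.5 -21. ] [ 62. -29. -24.] [113.  28. -18.]
tin rel tool: [ 27.2   0.7 -19.9] [ -5. -34. -28.] [ 59.  35. -12.]
(-475, -8, 14, 0) d [-54.1    0.69   0.  ] r [ 0. -0. -0.]
```

Two are in. Now the last tin, at guide (−419,−8).

```bash
python3 -m handwheel '[{"dx":-3,"dy":0,"dz":0,"rx":0,"ry":0,"rz":0,"claw":4},{"dx":-6,"dy":0,"dz":-4,"rx":0,"ry":0,"rz":0,"claw":4},{"dx":-8,"dy":0,"dz":-8.6,"rx":0,"ry":0,"rz":0,"claw":4},{"dx":-14,"dy":0.2,"dz":-8.6,"rx":0,"ry":0,"rz":0,"claw":4},{"dx":-20,"dy":0.3,"dz":-8.6,"rx":0,"ry":0,"rz":0,"claw":4},{"dx":-26,"dy":0.4,"dz":-8.6,"rx":0,"ry":0,"rz":0,"claw":4},{"dx":-32,"dy":0.5,"dz":-8.6,"rx":0,"ry":0,"rz":0,"claw":4},{"dx":-38,"dy":0.6,"dz":-8.6,"rx":0,"ry":0,"rz":0,"claw":4},{"dx":-44,"dy":0.7,"dz":-8.6,"rx":0,"ry":0,"rz":0,"claw":4},{"dx":-50,"dy":0.7,"dz":-8.6,"rx":0,"ry":0,"rz":0,"claw":4},{"dx":-54.2,"dy":0.7,"dz":-8.6,"rx":0,"ry":0,"rz":0,"claw":4},{"dx":-54.2,"dy":0.7,"dz":-8.6,"rx":0,"ry":0,"rz":0,"claw":4},{"dx":-54.2,"dy":0.7,"dz":-4,"rx":0,"ry":0,"rz":0,"claw":4},{"dx":-54.2,"dy":0.7,"dz":0,"rx":0,"ry":0,"rz":0,"claw":4},{"dx":-54.2,"dy":0.7,"dz":0,"rx":0,"ry":0,"rz":0,"claw":4}]'
python3 - <<'E'
from h import *
tins(); rel((-449,-8,14,0),(-250,0,14,0),(-110,0,14,0))
E
```

```text
time: 20.78
tool_pos: [543.8, -350.3, 11.3]
ee_rot: [0.704, 0.711, -0.0, -0.003]
contact_force: [-0.5, 0.3, 1.4]
opening: 0.451
gripper_force: 0.0
tin rel tool: [ 52.3   2.4 -23.5] [ 24. -26. -27.] [ 81.  31. -20.]
tin rel tool: [  3.5  27.9 -22.7] [ -5.  21. -31.] [ 12.  35. -15.]
tin rel tool: [  3.5 -26.5 -22.7] [ -5. -34. -31.] [ 12. -19. -15.]
(-449, -8, 14, 0) d [ 2.61  0.05 -0.04] r [-0.002 -0.002  0.   ]
(-250, 0, 14, 0) d [22.51 -0.74 -0.  ] r [-0.002 -0.002  0.   ]
(-110, 0, 14, 0) d [ 3.651e+01 -7.300e-01  2.000e-02] r [-0.002 -0.002  0.   ]
```

```bash
python3 -m handwheel '[{"dx":0.9,"dy":0.1,"dz":0,"rx":0,"ry":0,"rz":0,"claw":4},{"dx":1.8,"dy":0.1,"dz":0,"rx":0,"ry":0,"rz":0,"claw":4},{"dx":2.5,"dy":0.1,"dz":0,"rx":0,"ry":0,"rz":0,"claw":4},{"dx":3.2,"dy":0.1,"dz":0,"rx":0,"ry":0,"rz":0,"claw":4},{"dx":4.4,"dy":0,"dz":0,"rx":0,"ry":0,"rz":0,"claw":4},{"dx":5.8,"dy":-0.1,"dz":0,"rx":0,"ry":0,"rz":0,"claw":4},{"dx":7.2,"dy":-0.2,"dz":0,"rx":0,"ry":0,"rz":0,"claw":4},{"dx":8.6,"dy":-0.3,"dz":0,"rx":0,"ry":0,"rz":0,"claw":4},{"dx":10,"dy":-0.4,"dz":0,"rx":0,"ry":0,"rz":0,"claw":4},{"dx":11.4,"dy":-0.5,"dz":0,"rx":0,"ry":0,"rz":0,"claw":4},{"dx":12.8,"dy":-0.6,"dz":0,"rx":0,"ry":0,"rz":0,"claw":4},{"dx":14.2,"dy":-0.7,"dz":0,"rx":0,"ry":0,"rz":0,"claw":4},{"dx":15.6,"dy":-0.7,"dz":0,"rx":0,"ry":0,"rz":0,"claw":4},{"dx":17,"dy":-0.7,"dz":0,"rx":0,"ry":0,"rz":0,"claw":4},{"dx":18.4,"dy":-0.7,"dz":0,"rx":0,"ry":0,"rz":0,"claw":4},{"dx":19.8,"dy":-0.7,"dz":0,"rx":0,"ry":0,"rz":0,"claw":4},{"dx":21.2,"dy":-0.7,"dz":0,"rx":0,"ry":0,"rz":0,"claw":4},{"dx":22.6,"dy":-0.7,"dz":0,"rx":0,"ry":0,"rz":0,"claw":4},{"dx":23.8,"dy":-0.7,"dz":0,"rx":0,"ry":0,"rz":0,"claw":4},{"dx":24.6,"dy":-0.7,"dz":0,"rx":0,"ry":0,"rz":0,"claw":4}]'
python3 - <<'E'
from h import *
tins(); rel((-110,0,14,0),(11,0,14,0))
E
```

```text
time: 23.32
tool_pos: [536.6, -106.3, 14.1]
ee_rot: [0.704, 0.71, 0.0, -0.0]
contact_force: [0.2, -0.2, 0.5]
opening: 0.454
gripper_force: 0.4
tin rel tool: [ 27.2   0.7 -19.9] [ -5. -34. -28.] [ 59.  35. -12.]
(-110, 0, 14, 0) d [ 1.184e+01 -9.000e-02  1.000e-02] r [-0.    -0.001  0.001]
(11, 0, 14, 0) d [ 2.394e+01 -8.000e-02  2.000e-02] r [-0.    -0.001  0.001]
```

```bash
python3 -m handwheel '[{"dx":0.8,"dy":0,"dz":0,"rx":0,"ry":0,"rz":0,"claw":4},{"dx":2.1,"dy":0,"dz":0,"rx":0,"ry":0,"rz":0,"claw":4},{"dx":3.4,"dy":-0.1,"dz":0,"rx":0,"ry":0,"rz":0,"claw":4},{"dx":4.8,"dy":-0.1,"dz":0,"rx":0,"ry":0,"rz":0,"claw":4},{"dx":6.2,"dy":-0.1,"dz":0,"rx":0,"ry":0,"rz":0,"claw":4},{"dx":7.6,"dy":-0.1,"dz":0,"rx":0,"ry":0,"rz":0,"claw":4},{"dx":9,"dy":-0.1,"dz":0,"rx":0,"ry":0,"rz":0,"claw":4},{"dx":10.4,"dy":-0.1,"dz":0,"rx":0,"ry":0,"rz":0,"claw":4},{"dx":11.8,"dy":-0.1,"dz":0,"rx":0,"ry":0,"rz":0,"claw":4},{"dx":13.2,"dy":-0.1,"dz":0,"rx":0,"ry":0,"rz":0,"claw":4},{"dx":14.5,"dy":-0.1,"dz":0,"rx":0,"ry":0,"rz":0,"claw":4},{"dx":15.8,"dy":-0.1,"dz":0,"rx":0,"ry":0,"rz":0,"claw":4},{"dx":17.1,"dy":-0.1,"dz":0,"rx":0,"ry":0,"rz":0,"claw":4},{"dx":18.4,"dy":-0.1,"dz":0,"rx":0,"ry":0,"rz":0,"claw":4},{"dx":19.7,"dy":-0.1,"dz":0,"rx":0,"ry":0,"rz":0,"claw":4},{"dx":21,"dy":-0.1,"dz":0,"rx":0,"ry":0,"rz":0,"claw":4},{"dx":22.1,"dy":-0.1,"dz":0,"rx":0,"ry":0,"rz":0,"claw":4},{"dx":23,"dy":-0.1,"dz":0,"rx":0,"ry":0,"rz":0,"claw":4},{"dx":23.5,"dy":-0.1,"dz":0,"rx":0,"ry":0,"rz":0,"claw":4},{"dx":23.9,"dy":-0.1,"dz":0,"rx":0,"ry":0,"rz":0,"claw":4}]'
python3 -m handwheel '[{"dx":0,"dy":0,"dz":0,"rx":0,"ry":0,"rz":0,"claw":4},{"dx":-2,"dy":0,"dz":0,"rx":0,"ry":0,"rz":0,"claw":4},{"dx":-5,"dy":0,"dz":0,"rx":0,"ry":0,"rz":0,"claw":4},{"dx":-7,"dy":0,"dz":-5,"rx":0,"ry":0,"rz":0,"claw":4},{"dx":-7,"dy":0,"dz":-10,"rx":0,"ry":0,"rz":0,"claw":4},{"dx":-7,"dy":0,"dz":-14,"rx":0,"ry":0,"rz":0,"claw":4},{"dx":-7,"dy":0,"dz":-14,"rx":0,"ry":0,"rz":0,"claw":4},{"dx":-7,"dy":0,"dz":-14,"rx":0,"ry":0,"rz":0,"claw":4}]'
python3 - <<'E'
from h import *
import cv2
s=robot.state(); b=tins(); cv2.imwrite('pics/w6.png',b[:,:,::-1]); p=s["tool_pos"]; print(gd(p[:2]),p)
E
```

```text
time: 25.88
tool_pos: [533.4, 131.8, 14.1]
ee_rot: [0.704, 0.71, -0.0, 0.0]
contact_force: [-0.1, -1.2, 0.1]
opening: 0.454
gripper_force: 0.4
time: 26.88
tool_pos: [533.4, 60.7, 153.5]
ee_rot: [0.704, 0.71, -0.0, -0.0]
contact_force: [-0.6, -0.4, -0.5]
opening: 0.452
gripper_force: 0.0
tin rel tool: [112.6   1.6 121. ] [ 74. -27. 115.] [152.  30. 127.]
[-62.55252661   0.5474014 ] [533.41475034  60.67376774 153.5388973 ]
```

View pics/w6.png

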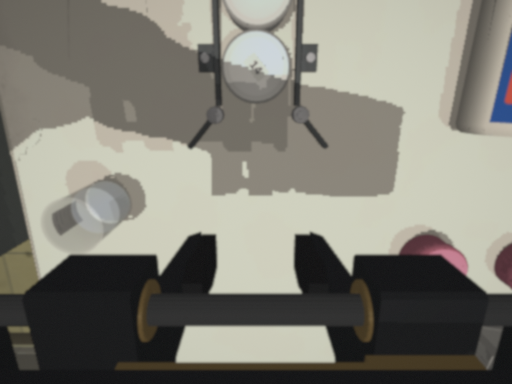

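The last tin's centre is at (256,66), about 40 mm past the line of the posts (row 115). It touches the second tin, and the fingers are clear of everything.

```bash
python3 -c "
from bench import order; print(order.close_job())"
```

```text
the job is handed in; nothing more can be done
None
```

I pushed all three tins through the gate one at a time. By my last measurements they stood in a row in the lane, the nearest about 40 mm past the posts, and I handed the job in at about 27 s of the 64 s; no verdict was returned.

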